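# Hold the guard plate over the block heater

## Robot

A 6-joint arm with a two-finger parallel gripper is mounted at the origin on the work surface. World frame = base frame: x ahead of the robot, y to its left, z up, the work surface at z = 0. Lengths are in m, angles in rad, forces in N, time in s.
With the tool pointing down it reaches from about 0.325 to 0.875 m from the base axis. Payload 4.4 kg.
Tool frame: the origin (TCP) lies midway between the tips of the shut fingers; the grasp point (between the pads) lies 19 mm behind it; z points along the fingers, x is the direction in which the jaws open and shut, and the axes are right-handed (so a half turn about z gives the same grasp; the last joint's range is limited). The gripper opens to 85 mm and grips with 20 to 120 N. Pads are 22 mm wide; open, the fingers measure 114 mm over their backs; the gripper's body (76 mm by 85 mm) begins 54 mm behind the grasp point. The pads swing forward as they close: fully open they stand 13 mm farther back than shut.
Start: joints at [1.085, 0.207, 1.542, -0, 1.393, -0.15], TCP at [0.189, 0.543, 0.231] pointing down, gripper open.
Joint ranges: [-2.73, 2.73], [-0.86, 2.22], [0.23, 2.46], [-1.11, 4.25], [0.08, 2.63], [-2.82, 2.82]. Speed limits (rad/s): [2.79, 2.79, 3.14, 3.14, 3.14, 3.14].

## Interface

Orientations are given as a unit quaternion [w, x, y, z].
In Python, from plant import telemetry, cams, workorder gives the robot as it stands.
- The arm moves only by the tool step_arm, never from a script. Its argument "targets" is a list of rows, each a list of 3 entries, a list of its own where there are three numbers: the shift along the tool's x, y, z in m, then the turn, a rotation vector about the tool's x, y, z in rad, then the finger opening in m, from 0 to 0.0854. A call has 1 to 10 rows; each row shifts and turns the commanded pose from where the row before left it, along the tool's axes as they then stand; what a row does not reach is not made up. A row lasts 1/10 s, in which the tool goes at most 50 mm and 8.59 degrees, less where a joint would pass 70% of its speed; a pose out of reach is approached as far as the arm can. A call with a gripper value outside its range is refused whole. The fingers move at their own pace and stop on an object; the grip force is fixed at half the most. Time passes only in rows, so rows that do not move let the fingers close. It gives the time, the measured TCP pose, the force and the opening at its end, in the units of the state.
- telemetry.read_state(): the state, without advancing time (a new reading comes with each control period).
- cams.capture(name): name is "scene" or "top"; returns the picture (400x640x3 uint8, red, green, blue); there is no depth.
- cams.calibration(name): a dict with "fx", "fy", "cx", "cy" (pixels), "k1" (the pictures are not rectified: a ray, as slopes to the right and down, at radius r is drawn at 1 + k1 r^2 times it, then the intrinsics apply), "xyz" and "attitude" of the camera in the world. Camera axes: x right, y down, z forward; pixel columns grow to the right and rows downward; lengths in m; the calibration is good to about 2 mm. A picture is of the moment at which its call begins. calibration takes no time and is no camera call.
- workorder.hand_in(): hands the job in, once; it reports no verdict.
The state is a dict: "time_s": time; "qpos": joint angles; "joint_vel": joint speeds; "effort": joint torques, N m; "ee_pos": TCP position; "orientation": TCP orientation; "ft_force": force on the tool from outside, world axes, zero at the start; "torque": the same for the moment, N m; "finger_gap": finger opening in m.
Only numpy, scipy, OpenCV 4.12 (cv2) and the standard library are available. Lean on these libraries where they do the work, as an engineer would, in place of code of your own. Each camera call takes 0.05 s, during which the arm holds its last target.

## Task

The block heater is getting its guard plate. Pull the orange-handled thermometer probe up out of the aluminium block, stand it in the blue cup (lower it to the bottom before you let go), then pick up the steel guard plate with the black handle and hold it level over the heater's white deck, about 25 mm above it, so that each of the four brass threaded holes shows through the plate's hole above it (either way round); do not bump the heater with the plate or disturb the bottle, the dish or the tube rack. Finish while still holding the plate hovering there, still and clear of the heater, so that a colleague can slip the spacers under it and start the screws: do not put it down or let go.

Things in the scene. Friction and masses are not known exactly. Their poses are not given: they have to be found in the camera images.
- heater: dry-block heater, white housing, fixed to the bench. Origin on the bench below the centre of its flat deck, z up, the sloping control panel (lower than the deck) on its -x side out to x = -165 mm. Deck top 90 mm above the bench, 170 mm (x) by 180 mm (y); in its middle sits the aluminium block (75 by 95 mm, top 2 mm below the deck) with 12 empty tube wells
- well (a point): thermometer well in the heater's block: a 9 mm round hole, 45 mm deep; this point is on its axis at the mouth, 88 mm above the bench. The probe stands in it at the start
- thread0 (a point): threaded hole 0 (brass ring 13 mm wide round a dark 6 mm bore) in the heater's deck, point on its axis at the deck's top; in the heater's frame at x = +52 mm, y = +64 mm
- thread1 (a point): threaded hole 1 (brass ring 13 mm wide round a dark 6 mm bore) in the heater's deck, point on its axis at the deck's top; in the heater's frame at x = -52 mm, y = +64 mm
- thread2 (a point): threaded hole 2 (brass ring 13 mm wide round a dark 6 mm bore) in the heater's deck, point on its axis at the deck's top; in the heater's frame at x = -52 mm, y = -64 mm
- thread3 (a point): threaded hole 3 (brass ring 13 mm wide round a dark 6 mm bore) in the heater's deck, point on its axis at the deck's top; in the heater's frame at x = +52 mm, y = -64 mm
- cover_handle (a point): centre of the straight bar of the guard plate's black bow handle, above the middle of the plate and 38 mm above its underside. The bar is 12 mm wide (x), 14 mm high, 96 mm long (y), on two posts 72 mm apart, with 26 mm of free room between it and the plate's top. x, y, z are the plate's axes, z up
- hole0 (a point): axis of the guard plate's hole 0 at the plate's underside, at x = +52 mm, y = +64 mm in the plate's axes
- hole1 (a point): axis of the guard plate's hole 1 at the plate's underside, at x = -52 mm, y = +64 mm in the plate's axes
- hole2 (a point): axis of the guard plate's hole 2 at the plate's underside, at x = -52 mm, y = -64 mm in the plate's axes
- hole3 (a point): axis of the guard plate's hole 3 at the plate's underside, at x = +52 mm, y = -64 mm in the plate's axes
- probe_handle (a point): thermometer probe, loose, 170 mm long, about 60 g: steel stem 7 mm thick with an orange round handle 18 mm thick from 112 to 166 mm above its tip. This point is on its axis in the middle of the handle, 138 mm above the tip; z points from tip to handle. At the start it stands in the thermometer well, tip on the floor, leaning up to 3 degrees
- cup: blue round cup, loose, 0.28 kg, empty, open at the top: 88 mm high, 67 mm wide outside, wall 3 mm, inner floor 6 mm above the bench. Origin at the centre of its underside, z up
- bottle: small amber reagent bottle with blue cap, 48 mm wide, 88 mm high, loose, not part of the job; origin at the centre of its underside
- dish: grey round dish, 94 mm wide, 14 mm high, with the four brass spacers (12 mm high) and thumb screws in it, loose, not to be moved; origin at the centre of its underside
- rack: small clear tube rack, 50 by 116 mm, 78 mm high with its tubes, loose, not part of the job; origin at the centre of its underside
- cover: guard plate, loose, steel, 128 mm (x) by 152 mm (y) by 5 mm, about 0.34 kg, lying flat on the bench at the start, with four 12 mm holes on the same 104 by 128 mm rectangle as the threaded holes; the same when turned half round. Origin at the centre of its underside
- probe: the lower end of the probe's stem, on its axis, 138 mm below the handle's centre; same axes
Things that resemble listed ones, but are neither listed nor needed, are in the scene too. There is more than one size of the cover; the one meant has the size given above.

How it is judged:
On the way, in this order (a step that is already met when the one before it is completed fails the run):
1. the probe is drawn out of the block by the fingers, its tip clear above the deck (z of probe in the frame of heater above 0.094 m and contact force between the fingers and probe above 0.3 N), for 0.1 s.
2. the probe, still held, is lowered into the cup until its tip is within 20 mm of the cup's floor (horizontal distance between probe and cup below 0.033 m and z of probe in the frame of cup between -0.005 and 0.026 m and contact force between the fingers and probe above 0.3 N), for 0.05 s.
3. the probe is let go and left standing in the cup (horizontal distance between probe and cup below 0.033 m and z of probe in the frame of cup between -0.005 and 0.026 m and contact force between the fingers and probe below 0.02 N), for 0.2 s.
At the end, for the whole second after the job is handed in: The fingers hold the plate still, level within 4 degrees, underside 13 to 40 mm above the deck, clear of heater, probe and cup, each hole within 4 mm (from above) of the threaded hole below, either way round; the probe stands let go in the upright cup, tip within 20 mm of its floor (all of step 3 and ((horizontal distance between hole0 and thread0 below 0.004 m and horizontal distance between hole1 and thread1 below 0.004 m and horizontal distance between hole2 and thread2 below 0.004 m and horizontal distance between hole3 and thread3 below 0.004 m) or (horizontal distance between hole0 and thread2 below 0.004 m and horizontal distance between hole1 and thread3 below 0.004 m and horizontal distance between hole2 and thread0 below 0.004 m and horizontal distance between hole3 and thread1 below 0.004 m)) and z of cover in the frame of heater between 0.103 and 0.13 m and angle between cover's own z axis and vertical below 0.07 rad and contact force between the fingers and cover above 1 N and contact force between cover and heater below 0.02 N and contact force between cover and probe below 0.02 N and contact force between cover and cup below 0.02 N and linear speed of cover below 0.01 m/s and angular speed of cover below 0.1 rad/s and angle between cup's own z axis and vertical below 0.1 rad and height (world z) of cup below 0.01 m); the arm keeps its last pose, push and grip.
It fails at once if the guard plate is bumped on the heater (more than 6 N) (contact force between cover and heater above 6 N).
It fails at once if the bottle, the dish or the tube rack is pushed away or tipped (20 mm, 0.3 rad) (distance of any of bottle, dish, rack from where it was at the start of the episode above 0.02 m or angle between any of bottle, dish, rack's own z axis and vertical above 0.3 rad).
It also fails if it takes over 59 s, if anything falls off the work surface, if the arm or the gripper's body presses on something with over 40 N, if the wrist force passes 120 N, or if a joint passes its speed limit or range.

## Working session

There is one attempt and no reset: what is moved stays moved. The work goes in short steps, Python scripts to look and compute and a tool call to move; the robot and the scene stay as the last step left them, time stands still between calls to the robot, and variables do not carry over. Pictures are saved under pics/ and viewed, and the job is handed in when it is done.

Besides the shell and the picture viewer there is one more tool, called in YAML: its name, and indented under it one key for each argument. step_arm: Moves the arm, as the interface text tells. Its arguments: {"type":"object","properties":{"targets":{"type":"array","items":{"type":"array"}}},"required":["targets"]}

```bash
ls; mkdir -p pics; python3 - <<'E'
from plant import telemetry, cams, workorder
import cv2
s=telemetry.read_state();print(s)
for n in("scene","top"):
    print(cams.calibration(n))
    cv2.imwrite(f"pics/{n}0.png",cams.capture(n)[:,:,::-1])
E
```

```text
pics
{'time_s': 0.0, 'qpos': array([ 1.08549852e+00,  2.07464095e-01,  1.54296654e+00,  1.66096165e-05,
        1.39353285e+00, -1.50510216e-01]), 'joint_vel': array([-1.06973588e-03, -1.15465923e-03, -7.25524030e-05,  8.24172872e-05,
       -6.07616130e-05, -3.65702040e-04]), 'effort': array([ 2.29619045e-04, -3.83025420e+01, -2.91600323e+01, -9.32752414e-05,
        1.05001542e-02, -1.22762660e-05]), 'ee_pos': array([0.18857353, 0.5423806 , 0.23009478]), 'orientation': array([ 5.26912849e-04,  8.15036650e-01,  5.79408193e-01, -1.06190489e-03]), 'ft_force': array([ 0.28871209, -0.58934246,  0.24417172]), 'torque': array([-0.00381761, -0.02922585,  0.04664989]), 'finger_gap': 0.08559277126653524}
{'fx': 404.6703878490008, 'fy': 404.6703878490008, 'cx': 327.50795273020066, 'cy': 196.54411525418027, 'k1': -0.0008364667719438783, 'xyz': array([ 1.00211953, -0.63594446,  0.75899329]), 'attitude': array([-0.42219901,  0.85204791,  0.27577239, -0.14039927])}
{'fx': 363.55513334016734, 'fy': 363.55513334016734, 'cx': 315.38635029301435, 'cy': 199.86816107484387, 'k1': 0.027105174861715122, 'xyz': array([0.34940501, 0.03531501, 1.13776892]), 'attitude': array([-0.04451518,  0.70868286, -0.70265485,  0.04542209])}
```

View pics/scene0.png

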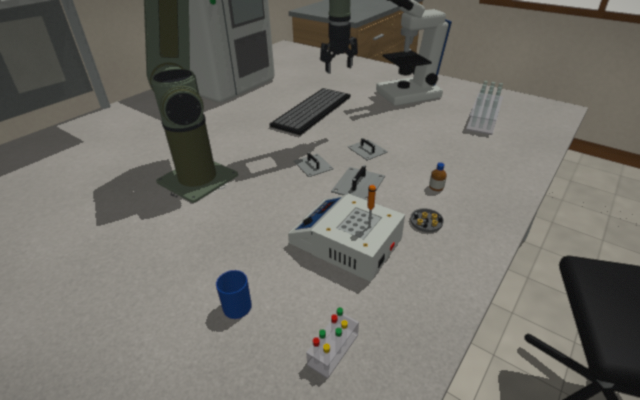

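View pics/top0.png

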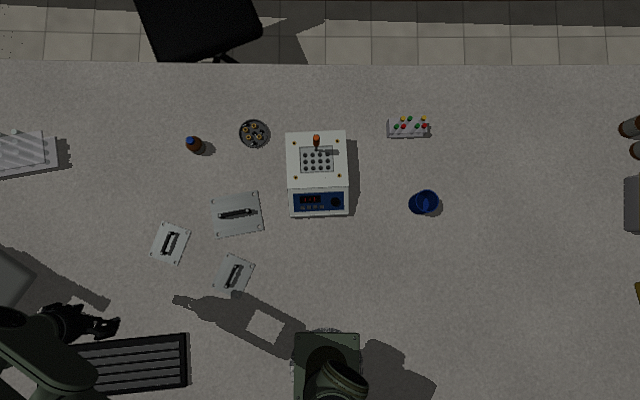

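```bash
cat > h.py <<'E'
import numpy as np, cv2
from scipy.spatial.transform import Rotation as R
from plant import telemetry, cams
def cal(n):
    c=cams.calibration(n); q=c["attitude"]; return c,R.from_quat(q[[1,2,3,0]]).as_matrix()
def proj(n,P):
    c,M=cal(n); p=(np.atleast_2d(P)-c["xyz"])@M; s=p[:,:2]/p[:,2:]
    s=s*(1+c["k1"]*(s**2).sum(1,keepdims=True)); return s*[c["fx"],c["fy"]]+[c["cx"],c["cy"]]
def ray(n,uv):
    c,M=cal(n); d=(np.atleast_2d(uv)-[c["cx"],c["cy"]])/[c["fx"],c["fy"]]; s=d.copy()
    for _ in range(8): s=d/(1+c["k1"]*(s**2).sum(1,keepdims=True))
    return c["xyz"],np.c_[s,np.ones(len(s))]@M.T
def atz(n,uv,z):
    o,d=ray(n,uv); return o+d*((z-o[2])/d[:,2])[:,None]
def crop(img,x0,y0,x1,y1,k,out):
    cv2.imwrite(out,cv2.resize(img[y0:y1,x0:x1],None,fx=k,fy=k,interpolation=cv2.INTER_CUBIC))
E
python3 - <<'E'
from h import *
t=cv2.imread("pics/top0.png");s=cv2.imread("pics/scene0.png")
crop(t,145,180,270,300,6,"pics/a1.png")
crop(t,275,120,365,225,5.5,"pics/a2.png")
crop(s,280,130,420,280,4,"pics/a3.png")
crop(t,380,100,460,225,4.5,"pics/a4.png")
crop(s,200,260,370,380,4,"pics/a5.png")
E
```

```text
(no output)
```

View pics/a1.png

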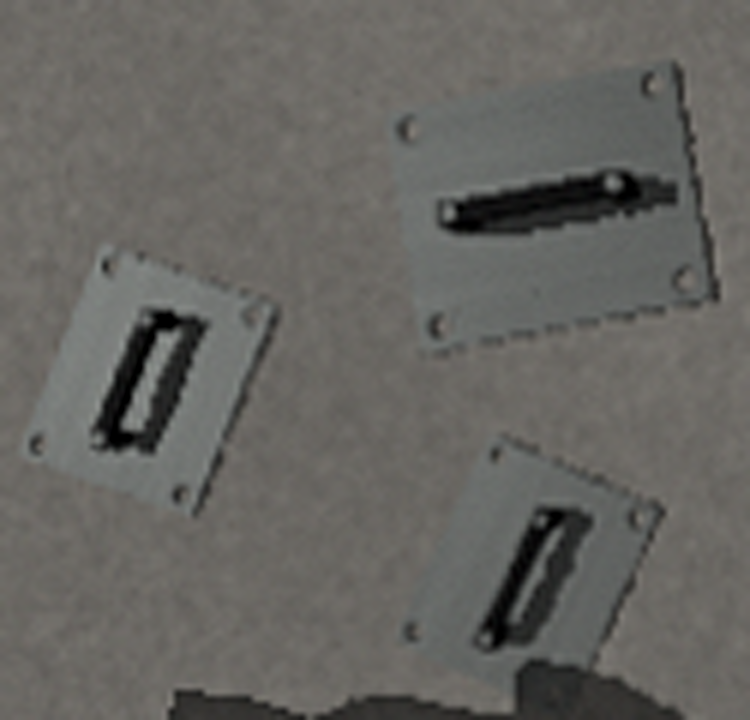

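View pics/a2.png

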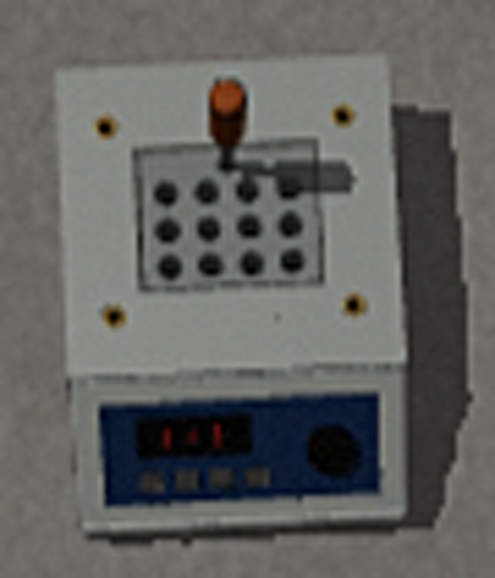

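View pics/a3.png

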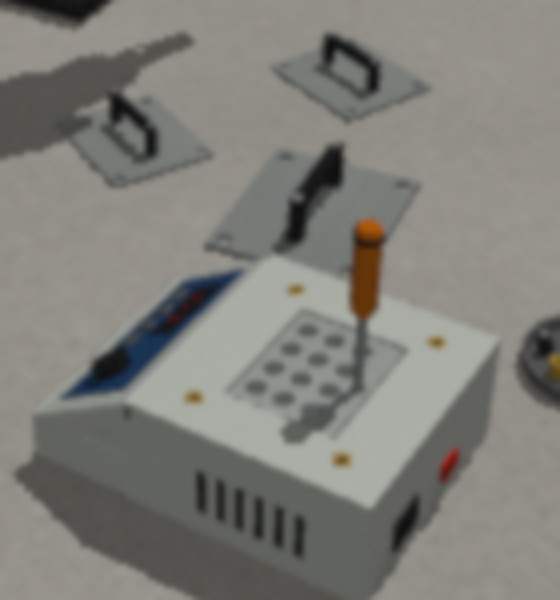

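View pics/a4.png

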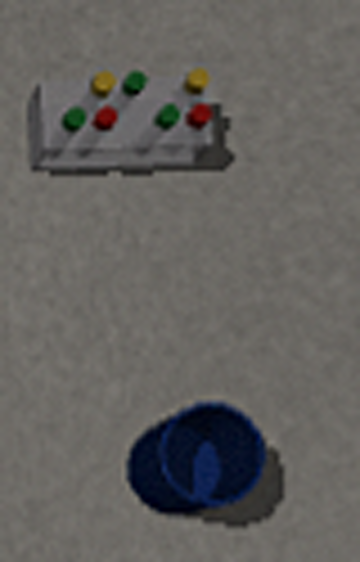

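View pics/a5.png

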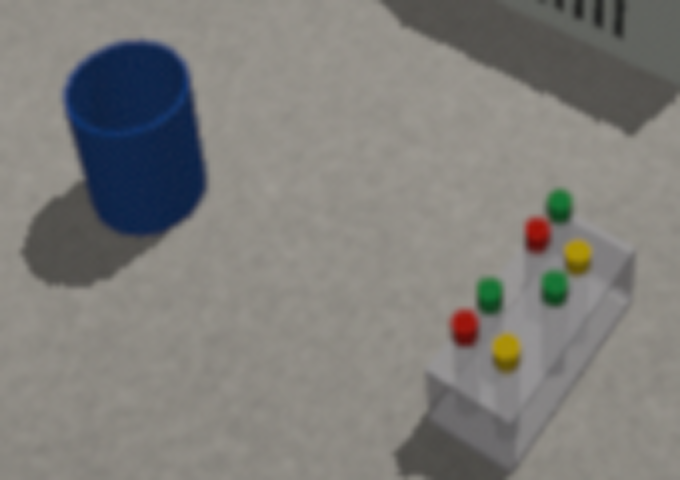

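```bash
cat > meas.py <<'E'
from h import *
from scipy.optimize import least_squares
def brass(img,guess,r=4):
    im=img.astype(float); o=[]
    for u,v in guess:
        x,y=int(round(u)),int(round(v)); p=im[y-r:y+r+1,x-r:x+r+1]
        w=np.clip(p[:,:,2]-p[:,:,0]-25,0,None); g=np.mgrid[-r:r+1,-r:r+1]
        o.append([x+(w*g[1]).sum()/w.sum(),y+(w*g[0]).sum()/w.sum()])
    return np.array(o)
def cr(pts,k,o): return (np.array(pts,float)+.5)/k-.5+o
E
python3 - <<'E'
from meas import *
t=cv2.imread("pics/top0.png");s=cv2.imread("pics/scene0.png")
# order t0(+x,+y)=top-left in top view
gt=cr([(106,127),(114,317),(354,305),(343,116)],5.5,[275,120])
gs=cr([(436,342),(295,290),(194,397),(342,460)],4,[280,130])
bt=brass(t,gt,5);bs=brass(s,gs,4);print(gt,bt,gs,bs)
At=atz("top",bt,.09);As=atz("scene",bs,.09);print(At.round(4),As.round(4))
L=np.array([[52,64],[-52,64],[-52,-64],[52,-64]])/1000
def fit(A):
    f=lambda p:((L@np.array([[np.cos(p[2]),np.sin(p[2])],[-np.sin(p[2]),np.cos(p[2])]])+p[:2])-A[:,:2]).ravel()
    r=least_squares(f,[A[:,0].mean(),A[:,1].mean(),0]);return r.x,r.fun
print(fit(At),fit(As))
# plates
ph=cr([(409,130),(436,325),(686,280),(655,85)],6,[145,180]);Ap=atz("top",ph,.003);print("plate",Ap.round(4))
for i in range(4):print(np.linalg.norm(Ap[i]-Ap[(i+1)%4]))
print(fit(Ap))
c=cr([(395,115),(425,352),(717,300),(678,62)],6,[145,180]);Ap=atz("top",c,.003)
for i in range(4):print('edge',np.linalg.norm(Ap[i]-Ap[(i+1)%4]))
for q in ([(110,265),(37,443),(182,494),(257,312)],[(496,453),(411,630),(0,0),(641,517)]):
    Ap=atz("top",cr(q,6,[145,180]),.003); print('small',np.linalg.norm(Ap[0]-Ap[1]),np.linalg.norm(Ap[0]-Ap[3]))
# cup rim
r=cr([(213,455)],4.5,[380,100]);print("cup top",atz("top",r,.088))
r=cr([(128,87)],4,[200,260]);print("cup scene",atz("scene",r,.088))
# probe: handle top & stem
print("probe top",atz("top",cr([(228,90)],5.5,[275,120]),.088-.045+.168), atz("top",cr([(226,165)],5.5,[275,120]),.088))
print("probe sc",atz("scene",cr([(371,225)],4,[280,130]),.088-.045+.166),atz("scene",cr([(358,390)],4,[280,130]),.088))
# handle bar ends
print("bar",atz("top",cr([(450,210),(614,185)],6,[145,180]),.045))
print("bar s",atz("scene",cr([(297,197),(338,150)],4,[280,130]),.045))
E
```

```text
[[293.86363636 142.68181818]
 [295.31818182 177.22727273]
 [338.95454545 175.04545455]
 [336.95454545 140.68181818]] [[293.60795455 142.61363636]
 [295.18012422 177.2484472 ]
 [338.99029126 175.05177994]
 [336.65994236 140.44668588]] [[388.625 215.125]
 [353.375 202.125]
 [328.125 228.875]
 [365.125 244.625]] [[388.72459016 215.04262295]
 [353.57954545 201.99621212]
 [328.07202216 228.98060942]
 [365.05976096 244.4940239 ]]
[[ 0.6539  0.1005  0.09  ]
 [ 0.5497  0.0943  0.09  ]
 [ 0.5574 -0.034   0.09  ]
 [ 0.6617 -0.0271  0.09  ]] [[ 0.6541  0.1031  0.09  ]
 [ 0.5505  0.0962  0.09  ]
 [ 0.5586 -0.0315  0.09  ]
 [ 0.662  -0.025   0.09  ]]
(array([0.60569169, 0.03342061, 0.06140304]), array([-2.65628527e-04, -4.23594830e-06,  1.16419923e-04, -1.50355717e-04,
        3.06099387e-04,  3.71736371e-04, -1.56890783e-04, -2.17144706e-04])) (array([0.60628993, 0.03568132, 0.06324882]), array([ 8.93653019e-05, -2.15100804e-04, -1.78976251e-04,  3.42637743e-05,
       -1.71086943e-04,  6.79613077e-05,  2.60697892e-04,  1.12875722e-04]))
plate [[0.4875 0.3564 0.003 ]
 [0.3861 0.3379 0.003 ]
 [0.
[... 234 characters left out ...]
28590e-03,
       -4.29012754e-04,  9.95181448e-04, -3.44273251e-04,  1.17437858e-03]))
edge 0.12495087924668503
edge 0.15225436474013732
edge 0.12690098352046192
edge 0.14984629776192276
small 0.09634278982615223 0.08033483621616642
small 0.09718081796115918 0.08173157616649995
cup top [[ 0.48405162 -0.2894899   0.088     ]]
cup scene [[ 0.48771066 -0.28758973  0.088     ]]
probe top [[0.63727732 0.03432052 0.211     ]] [[0.63388156 0.03492404 0.088     ]]
probe sc [[0.63304484 0.04261851 0.209     ]] [[0.6364126  0.03551953 0.088     ]]
bar [[0.44213943 0.32224299 0.045     ]
 [0.45539883 0.24066758 0.045     ]]
bar s [[0.45721184 0.24365724 0.045     ]
 [0.44772982 0.31872686 0.045     ]]
```

```bash
cat >> meas.py <<'E'
def orange(n,img,box):
    x0,y0,x1,y1=box; p=img[y0:y1,x0:x1].astype(int)
    m=(p[:,:,2]-p[:,:,0]>55)&(p[:,:,2]>1.6*p[:,:,1]); m=m.astype(np.uint8)
    k,l,st,ce=cv2.connectedComponentsWithStats(m); i=1+np.argmax(st[1:,4]); 
    return ce[i]+[x0,y0],st[i,4],st[i,:4]+[x0,y0,0,0]
def hull_centroid(n,tip,ax,lo=.112,hi=.167,r=.009):
    ax=ax/np.linalg.norm(ax); e1=np.cross(ax,[1,0,0]);e1/=np.linalg.norm(e1);e2=np.cross(ax,e1)
    a=np.linspace(0,2*np.pi,40)[:,None]; c=r*(np.cos(a)*e1+np.sin(a)*e2)
    P=np.r_[tip+ax*lo+c,tip+ax*hi+c]; h=cv2.convexHull((proj(n,P)).astype(np.float32)); m=cv2.moments(h)
    return np.array([m['m10'],m['m01']])/m['m00'],m['m00']
def fitprobe(obs,tipz):
    # bias-free average of cameras; tip pos fixed height; solve handle centre given x,y,lean; 4 eq
    def f(p):
        tip=np.array([p[0],p[1],tipz]);ax=np.array([p[2],p[3],1.]);e=[(hull_centroid(n,tip,ax)[0]-o) for n,o in obs]
        return np.r_[np.ravel(e),20*p[2],20*p[3]]
    return least_squares(f,[.635,.035,0,0])
E
python3 - <<'E'
from meas import *
t=cv2.imread("pics/top0.png");s=cv2.imread("pics/scene0.png")
a=orange("top",t,(300,125,335,155));b=orange("scene",s,(360,175,385,215));print(a,b)
for tip in ([.635,.035,.043],):
  for n in("top","scene"):print(hull_centroid(n,np.array(tip),np.array([0,0,1.])))
r=fitprobe([("top",a[0]),("scene",b[0])],.043);print(r.x,r.fun)
p=r.x;print("handle",p[:2]+p[2:]*.138,"mouth",p[:2]+p[2:]*.045)
E
```

```text
(array([315.67857143, 137.32142857]), np.int32(28), array([313, 135,   6,   6])) (array([370.97590361, 199.42168675]), np.int32(83), array([368, 192,   7,  17]))
(array([315.75054445, 139.72964556]), 73.18104902957566)
(array([370.75096849, 196.64935373]), 171.24070744216442)
[ 0.64084241  0.03536848 -0.00232146 -0.02523334] [ 1.27542022  0.43978422  1.09549678 -1.27459117 -0.04642917 -0.50466689]
handle [0.64052204 0.03188628] mouth [0.64073794 0.03423298]
```

step_arm:
  targets:
    - [[0,0,-0.006],[0,0,0.1467],0.085]
    - [[0,0,-0.006],[0,0,0.1467],0.085]
    - [[0,0,-0.006],[0,0,0.1467],0.085]
    - [[0,0,-0.006],[0,0,0.1467],0.085]
    - [[0,0,-0.006],[0,0,0.1467],0.085]
    - [[0,0,-0.006],[0,0,0.1467],0.085]
    - [[0,0,-0.006],[0,0,0.1467],0.085]
    - [[0,0,-0.006],[0,0,0.1467],0.085]
    - [[0.02,0.03,0],[0,0,0],0.085]
    - [[0.029,0.038,0],[0,0,0],0.085]

```text
time_s: 1.1
ee_pos: [0.2413, 0.4783, 0.2788]
orientation: [0.0, 0.999, 0.033, -0.0]
ft_force: [0.1, -0.4, 0.3]
finger_gap: 0.0848
```

```bash
sed -i 's/m=(p\[:,:,2\]-p\[:,:,0\]>55)&(p\[:,:,2\]>1.6\*p\[:,:,1\])/m=(p[:,:,2]-p[:,:,0]>28)\&(p[:,:,2]>1.35*p[:,:,1])/' meas.py
python3 - <<'E'
from meas import *
t=cv2.imread("pics/top0.png");s=cv2.imread("pics/scene0.png")
a=orange("top",t,(300,125,335,155));b=orange("scene",s,(360,175,385,215));print(a,b)
r=fitprobe([("top",a[0]),("scene",b[0])],.043);print(r.x,r.fun)
p=r.x;print("handle",p[:2]+p[2:]*.138,"mouth",p[:2]+p[2:]*.045)
E
```

```text
(array([315.26530612, 139.59183673]), np.int32(49), array([313, 135,   6,  11])) (array([371.13103448, 196.34482759]), np.int32(145), array([368, 185,   8,  25]))
[ 6.35370300e-01  3.66458867e-02 -4.72190210e-04 -1.64878527e-03] [-0.03728136  0.02382429  0.04340916  0.05427516 -0.0094438  -0.03297571]
handle [0.63530514 0.03641835] mouth [0.63534905 0.03657169]
```

step_arm:
  targets:
    - [[0.027,0.036,0],[0,0,0],0.085]
    - [[0.029,0.038,0],[0,0,0],0.085]
    - [[0.029,0.038,0],[0,0,0],0.085]
    - [[0.029,0.038,0],[0,0,0],0.085]
    - [[0.029,0.038,0],[0,0,0],0.085]
    - [[0.029,0.038,0],[0,0,0],0.085]
    - [[0.029,0.038,0],[0,0,0],0.085]
    - [[0.029,0.038,0],[0,0,0],0.085]
    - [[0.029,0.038,0],[0,0,0],0.085]
    - [[0,0,0],[0,0,0],0.085]

```text
time_s: 2.1
ee_pos: [0.5247, 0.1503, 0.2785]
orientation: [0.001, 1.0, 0.028, 0.0]
ft_force: [-0.5, 0.0, 0.5]
finger_gap: 0.0853
```

step_arm:
  targets:
    - [[0.0258,0.0302,0],[0,0,0],0.085]
    - [[0.0258,0.0302,0],[0,0,0],0.085]
    - [[0.0258,0.0302,0],[0,0,0],0.085]
    - [[0.0258,0.0302,0],[0,0,0],0.085]
    - [[0,0,0],[0,0,0],0.085]
    - [[0,0,0.03],[0,0,0],0.085]
    - [[0,0,0.03],[0,0,0],0.085]
    - [[0,0,0.03],[0,0,0],0.085]
    - [[0,0,0.026],[0,0,0],0.085]
    - [[0,0,0],[0,0,0],0.085]

```text
time_s: 3.1
ee_pos: [0.6276, 0.0425, 0.1578]
orientation: [-0.001, 0.999, 0.032, -0.006]
ft_force: [-0.9, 0.2, -0.1]
finger_gap: 0.0852
```

```bash
python3 - <<'E'
from h import *
s=telemetry.read_state();print(s['ee_pos'],s['orientation'],s['finger_gap'])
i=cams.capture("scene")[:,:,::-1]; crop(i,280,90,480,270,3.3,"pics/b1.png")
E
```

```text
[0.62760893 0.04250579 0.1577513 ] [-8.07952364e-04  9.99480137e-01  3.17121025e-02 -5.75718517e-03] 0.08516179597099746
```

View pics/b1.png

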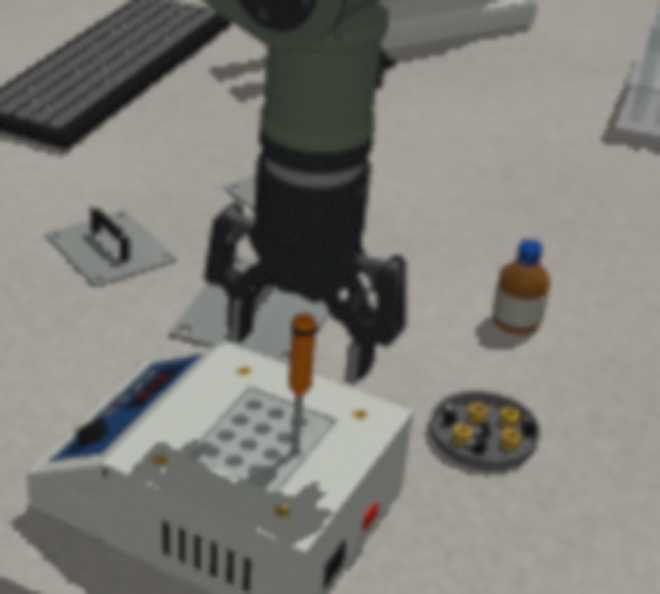

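step_arm:
  targets:
    - [[0,0,0],[0,0,0],0.085]
    - [[0,0,0],[0,0,0],0.085]

```text
time_s: 3.35
ee_pos: [0.6337, 0.0413, 0.1659]
orientation: [0.0, 1.0, 0.031, 0.002]
ft_force: [0.8, -0.4, 0.4]
finger_gap: 0.085
```

```bash
python3 - <<'E'
from h import *
s=telemetry.read_state();print(s['ee_pos'],s['orientation'],s['finger_gap'],s['qpos'],s['ft_force'])
print(((proj("scene",s['ee_pos'])-[280,90])+.5)*3.3)
print(((proj("scene",[.635,.036,.181])-[280,90])+.5)*3.3)
E
```

```text
[0.63374154 0.041255   0.16585842] [1.78519564e-04 9.99504603e-01 3.14020142e-02 2.10457795e-03] 0.08496498422023445 [-7.11828828e-02  3.84797302e-01  1.45298295e+00  7.87782088e-05
  1.29958881e+00 -1.34018322e-01] [ 0.84198319 -0.42489842  0.39418925]
[[302.73234567 367.68339971]]
[[301.67582381 355.22358301]]
```

step_arm:
  targets:
    - [[0.001,0.005,0.002],[0,0,0],0.085]
    - [[0,0,0],[0,0,0],0.085]
    - [[0,0,0],[0,0,0],0.085]
    - [[0,0,0],[0,0,0],0.085]

```text
time_s: 3.75
ee_pos: [0.6338, 0.0359, 0.1615]
orientation: [-0.0, 1.0, 0.031, 0.0]
ft_force: [0.1, 0.0, -0.2]
finger_gap: 0.0847
```

Aligned; close on the handle.

step_arm:
  targets:
    - [[0,0,0],[0,0,0],0.0]
    - [[0,0,0],[0,0,0],0.0]
    - [[0,0,0],[0,0,0],0.0]
    - [[0,0,0],[0,0,0],0.0]
    - [[0,0,0],[0,0,0],0.0]
    - [[0,0,0],[0,0,0],0.0]
    - [[0,0,0],[0,0,0],0.0]
    - [[0,0,0],[0,0,0],0.0]

```text
time_s: 4.55
ee_pos: [0.6337, 0.036, 0.1614]
orientation: [0.0, 1.0, 0.031, 0.0]
ft_force: [0.2, 0.7, 0.3]
finger_gap: 0.0168
```

step_arm:
  targets:
    - [[0,0,-0.008],[0,0,0],0.0]
    - [[0,0,-0.01],[0,0,0],0.0]
    - [[0,0,-0.012],[0,0,0],0.0]
    - [[0,0,-0.015],[0,0,0],0.0]
    - [[0,0,-0.015],[0,0,0],0.0]
    - [[0,0,-0.015],[0,0,0],0.0]
    - [[0,0,-0.015],[0,0,0],0.0]
    - [[0,0,0],[0,0,0],0.0]
    - [[0,0,0],[0,0,0],0.0]
    - [[0,0,0],[0,0,0],0.0]

```text
time_s: 5.55
ee_pos: [0.633, 0.036, 0.2502]
orientation: [-0.0, 1.0, 0.031, -0.001]
ft_force: [-0.5, -1.0, -0.2]
finger_gap: 0.0166
```

```bash
python3 - <<'E'
from h import *
i=cams.capture("scene")[:,:,::-1]; cv2.imwrite("pics/c1s.png",i);crop(i,300,80,460,240,4,"pics/c1.png")
p=telemetry.read_state()['ee_pos'];print(p)
print(((proj("scene",[p,p+[0,0,.019],p+[0,0,.019-.138]])-[300,80])+.5)*4)
E
```

```text
[0.63287788 0.0360417  0.2499148 ]
[[289.60815657 371.98745702]
 [291.64979851 343.58640052]
 [277.90120811 534.81780713]]
```

View pics/c1.png

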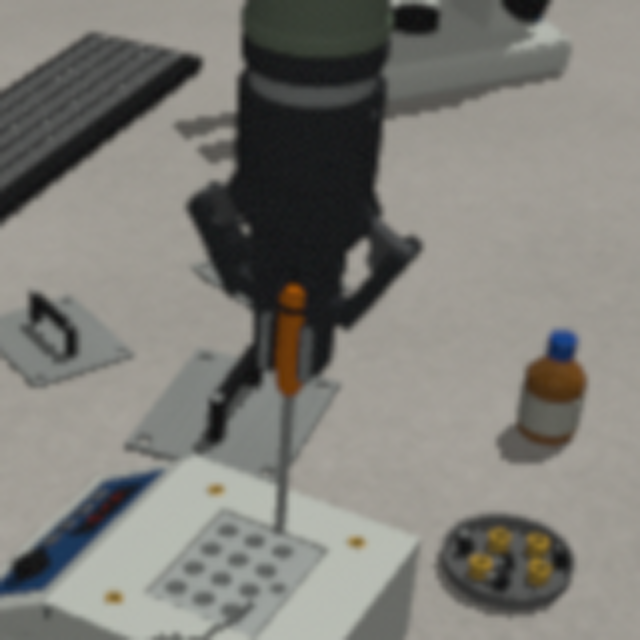

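step_arm:
  targets:
    - [[-0.007,0.0153,0],[0,0,0],0.0]
    - [[-0.014,0.03,0],[0,0,0],0.0]
    - [[-0.018,0.038,0],[0,0,0],0.0]
    - [[-0.018,0.038,0],[0,0,0],0.0]
    - [[-0.018,0.038,0],[0,0,0],0.0]
    - [[-0.018,0.038,0],[0,0,0],0.0]
    - [[-0.018,0.038,0],[0,0,0],0.0]
    - [[-0.018,0.038,0],[0,0,0],0.0]
    - [[-0.018,0.038,0],[0,0,0],0.0]
    - [[-0.013,0.03,0],[0,0,0],0.0]

```text
time_s: 6.6
ee_pos: [0.4927, -0.3173, 0.2507]
orientation: [0.0, 1.0, 0.03, -0.001]
ft_force: [0.7, -0.7, 0.2]
finger_gap: 0.0166
```

step_arm:
  targets:
    - [[-0.007,0.016,0],[0,0,0],0.0]
    - [[0,0,0],[0.035,0,0],0.0]
    - [[0,0,0],[0.035,0,0],0.0]
    - [[0,0,0],[0.035,0,0],0.0]
    - [[0,0,0],[0.035,0,0],0.0]
    - [[0,0,0],[0,0,0],0.0]
    - [[0,0,0],[0,0,0],0.0]
    - [[0,0,0],[0,0,0],0.0]

```text
time_s: 7.4
ee_pos: [0.4895, -0.3305, 0.2513]
orientation: [-0.07, 0.997, 0.032, -0.002]
ft_force: [-0.5, -0.6, -0.8]
finger_gap: 0.017
```

```bash
python3 - <<'E'
from h import *
s=telemetry.read_state();p=s['ee_pos'];q=s['orientation'];M=R.from_quat(q[[1,2,3,0]]).as_matrix();print(p,M.round(3))
tip=p+M[:,2]*.119;print("tip",tip)
for n,b in (("scene",(170,150,330,330)),("top",(380,140,470,240))):
    i=cams.capture(n)[:,:,::-1];k=4 if n=="scene" else 6
    cv2.imwrite(f"pics/d_{n}.png",i);crop(i,*b,k,f"pics/d1{n}.png")
    print(n,((proj(n,[p-M[:,2]*.019,tip])-b[:2])+.5)*k)
E
```

```text
[ 0.48947034 -0.33046941  0.25126498] [[ 0.998  0.063 -0.009]
 [ 0.063 -0.988  0.139]
 [-0.    -0.14  -0.99 ]]
tip [ 0.48841685 -0.3138771   0.13343211]
scene [[116.65981131 322.51075254]
 [198.07770442 500.73487499]]
top [[533.23038317 297.86687244]
 [367.37558604 346.22732254]]
```

View pics/d1scene.png

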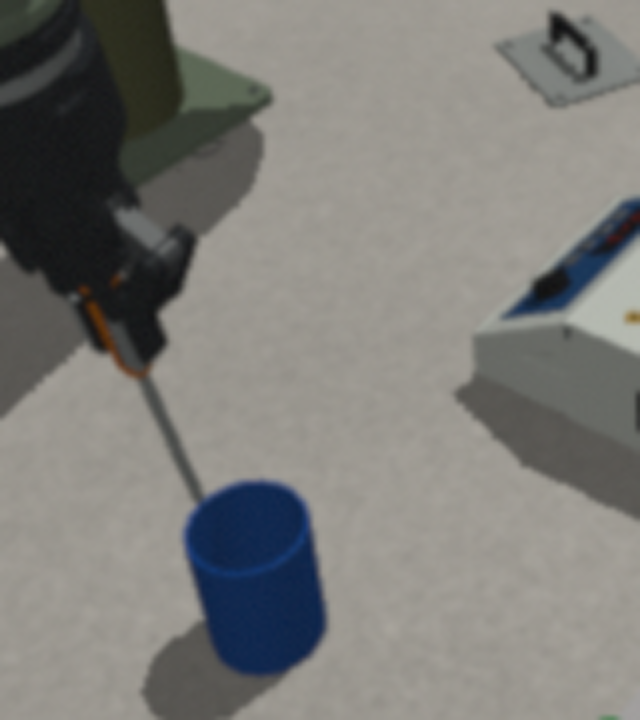

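View pics/d1top.png

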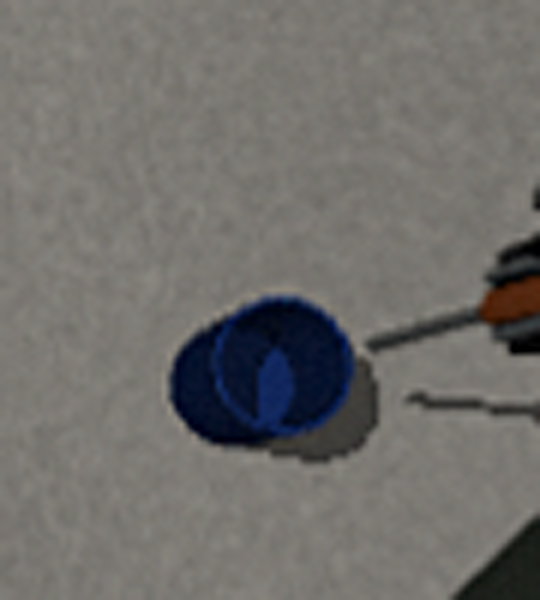

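```bash
python3 - <<'E'
from meas import *
a=np.linspace(0,2*np.pi,60)[:,None]
for n,b,k,e in (("scene",(170,150),4,[186,311,481,576]),("top",(380,140),6,[214,354,296,434])):
    def f(c):
        p=(proj(n,np.c_[c[0]+.0335*np.cos(a),c[1]+.0335*np.sin(a),a*0+.088])-b+.5)*k
        return [p[:,0].min()-e[0],p[:,0].max()-e[1],p[:,1].min()-e[2],p[:,1].max()-e[3]]
    r=least_squares(f,[.486,-.2885]);print(n,r.x,r.fun)
E
```

```text
scene [ 0.48757994 -0.28721886] [-0.67033667  0.67528202 -0.50007755  0.39128341]
top [ 0.48530425 -0.28915479] [ 0.49126142 -0.48945423  0.39285465 -0.38260196]
```

step_arm:
  targets:
    - [[0,0,0.01],[0,0,0],0.0]
    - [[0,0,0.015],[0,0,0],0.0]
    - [[0,0,0.02],[0,0,0],0.0]
    - [[0,0,0.02],[0,0,0],0.0]
    - [[0,0,0.02],[0,0,0],0.0]
    - [[0,0,0.015],[0,0,0],0.0]
    - [[0,0,0.01],[0,0,0],0.0]
    - [[0,0,0],[0,0,0],0.0]
    - [[0,0,0],[0,0,0],0.0]
    - [[0,0,0],[0,0,0],0.0]

```text
time_s: 8.5
ee_pos: [0.489, -0.3165, 0.1436]
orientation: [-0.069, 0.997, 0.031, -0.001]
ft_force: [-0.2, -0.6, -0.6]
finger_gap: 0.017
```

step_arm:
  targets:
    - [[0,0,0.005],[0,0,0],0.0]
    - [[0,0,0.005],[0,0,0],0.0]
    - [[0,0,0],[0,0,0],0.0]
    - [[0,0,0],[0,0,0],0.0]
    - [[0,0,0],[0,0,0],0.0]

```text
time_s: 9.0
ee_pos: [0.4882, -0.3143, 0.1325]
orientation: [-0.07, 0.997, 0.031, -0.002]
ft_force: [0.7, 0.2, -1.4]
finger_gap: 0.0167
```

```bash
python3 - <<'E'
from h import *
s=telemetry.read_state();p=s['ee_pos'];q=s['orientation'];M=R.from_quat(q[[1,2,3,0]]).as_matrix();print(p,s['ft_force'])
print("tip",p+M[:,2]*.119)
i=cams.capture("scene")[:,:,::-1];crop(i,170,150,330,330,4,"pics/e1.png")
E
```

```text
[ 0.48823013 -0.31434125  0.13251225] [ 0.72199984  0.16018809 -1.43219628]
tip [ 0.4872047  -0.29778022  0.01467473]
```

View pics/e1.png

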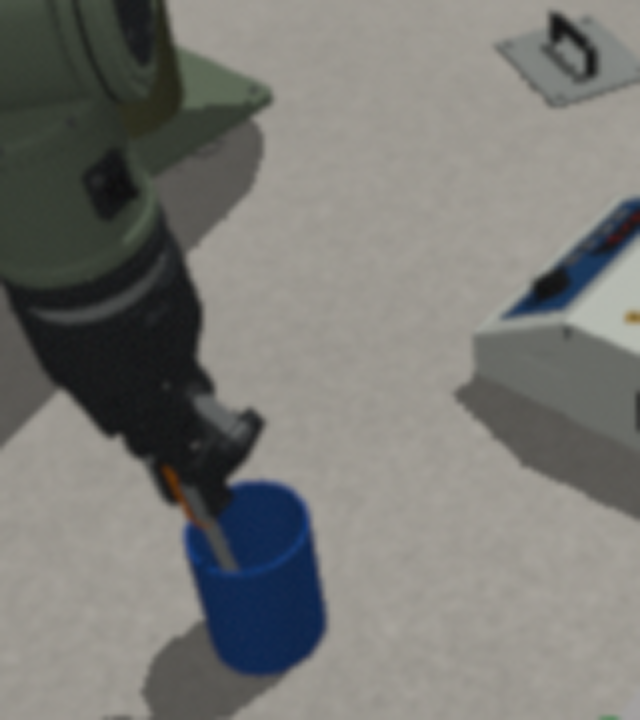

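step_arm:
  targets:
    - [[0,0,0.003],[0,0,0],0.0]
    - [[0,0,0.003],[0,0,0],0.0]
    - [[0,0,0.001],[0,0,0],0.0]
    - [[0,0,0],[0,0,0],0.0]
    - [[0,0,0],[0,0,0],0.0]

```text
time_s: 9.55
ee_pos: [0.4881, -0.3133, 0.1255]
orientation: [-0.07, 0.997, 0.031, -0.002]
ft_force: [0.8, -0.1, -0.8]
finger_gap: 0.0168
```

step_arm:
  targets:
    - [[0,0,0],[0,0,0],0.04]
    - [[0,0,0],[0,0,0],0.06]
    - [[0,0,0],[0,0,0],0.085]
    - [[0,0,0],[0,0,0],0.085]
    - [[0,0,0],[0,0,0],0.085]
    - [[0,0,0],[0,0,0],0.085]
    - [[0,0,0],[0,0,0],0.085]
    - [[0,0,0],[0,0,0],0.085]

```text
time_s: 10.35
ee_pos: [0.4881, -0.3133, 0.1255]
orientation: [-0.07, 0.997, 0.031, -0.002]
ft_force: [-0.6, 0.3, -0.2]
finger_gap: 0.0847
```

```bash
python3 - <<'E'
from h import *
s=telemetry.read_state();p=s['ee_pos'];print(p,s['ft_force'])
i=cams.capture("scene")[:,:,::-1];crop(i,170,150,330,330,4,"pics/f1.png")
E
```

```text
[ 0.48809639 -0.31329264  0.1254944 ] [-0.60788717  0.26723591 -0.21887564]
```

View pics/f1.png

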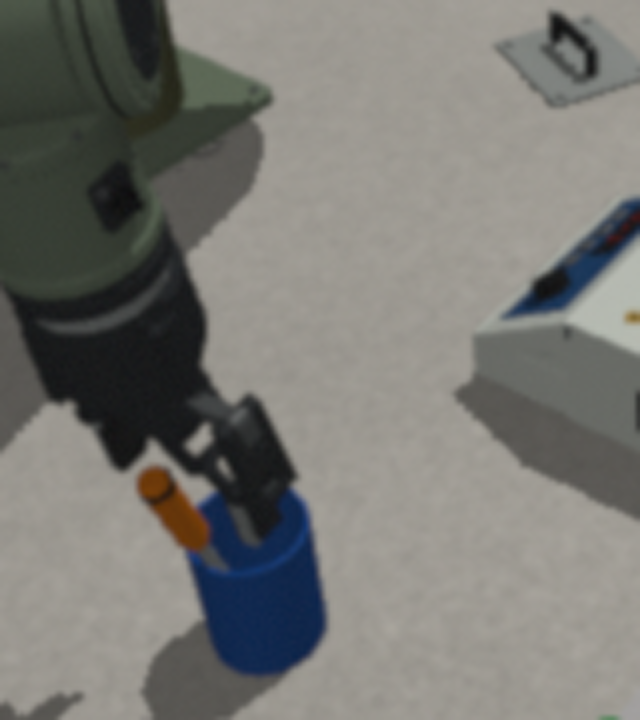

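step_arm:
  targets:
    - [[0,-0.0014,-0.01],[0,0,0],0.085]
    - [[0,-0.0028,-0.02],[0,0,0],0.085]
    - [[0,-0.0042,-0.03],[0,0,0],0.085]
    - [[0,-0.0042,-0.03],[0,0,0],0.085]
    - [[0,-0.0042,-0.03],[0,0,0],0.085]
    - [[0,0,0],[-0.07,0,0],0.085]
    - [[0,0,0],[-0.07,0,0],0.085]
    - [[0,0,0],[0,0,0],0.085]

```text
time_s: 11.2
ee_pos: [0.4884, -0.3121, 0.2483]
orientation: [0.001, 0.999, 0.032, 0.001]
ft_force: [0.3, -0.1, -0.4]
finger_gap: 0.0851
```

```bash
python3 - <<'E'
from h import *
s=telemetry.read_state();print(s['ee_pos'],s['orientation'])
i=cams.capture("scene")[:,:,::-1];cv2.imwrite("pics/g1s.png",i);crop(i,170,150,330,330,4,"pics/g1.png")
E
```

```text
[ 0.48844696 -0.31206171  0.24829649] [5.32605529e-04 9.99481174e-01 3.21955209e-02 7.39808501e-04]
```

View pics/g1.png

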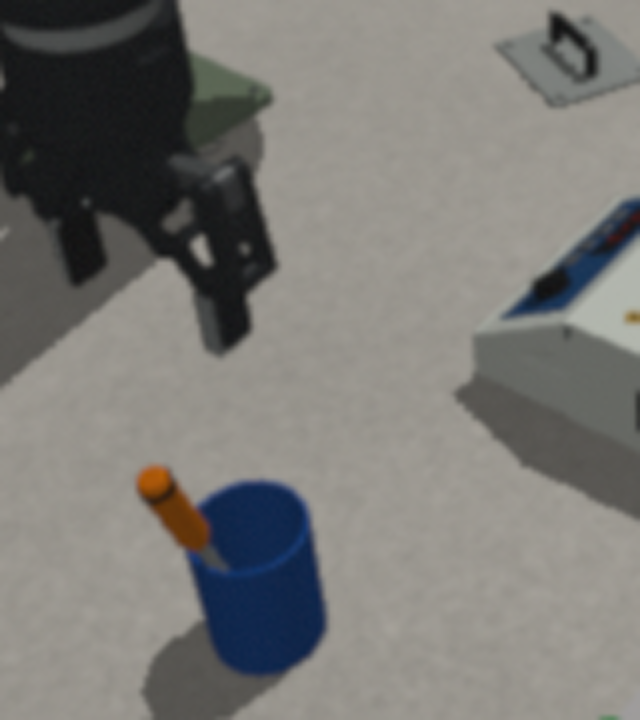

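```bash
python3 - <<'E'
from h import *
i=cv2.imread("pics/g1s.png");crop(i,325,155,395,215,10,"pics/g2.png")
t=cv2.imread("pics/d_top.png");crop(t,203,180,273,245,10,"pics/g3.png")
E
```

```text
(no output)
```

View pics/g2.png

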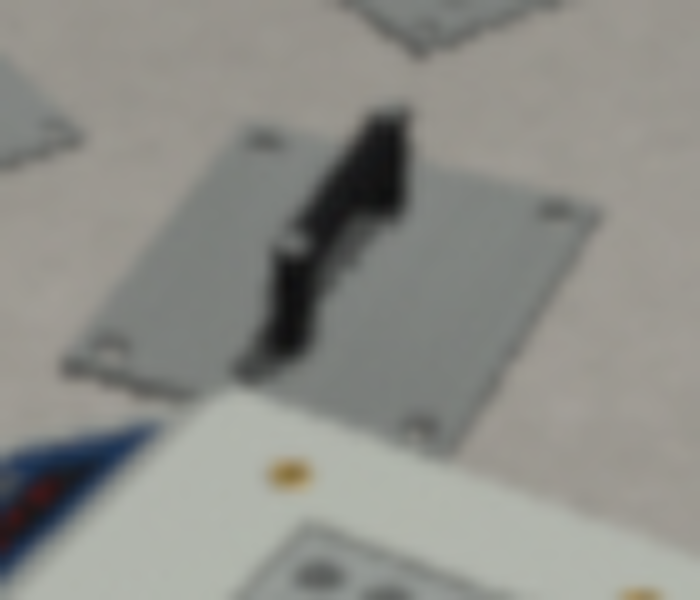

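View pics/g3.png

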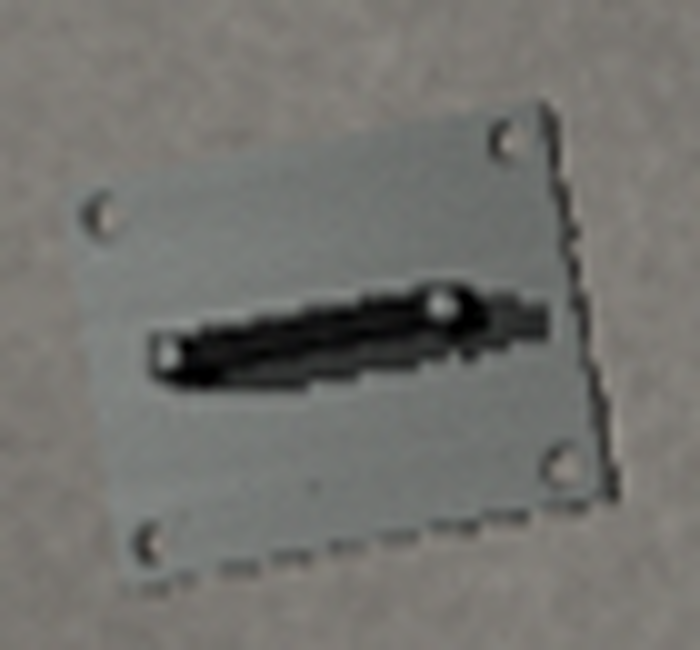

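step_arm:
  targets:
    - [[0,-0.02,0],[0,0,0],0.085]
    - [[0,-0.035,0],[0,0,0],0.085]
    - [[0,-0.045,0],[0,0,0],0.085]
    - [[0,-0.045,0],[0,0,0],0.085]
    - [[0,-0.045,0],[0,0,0],0.085]
    - [[0,-0.045,0],[0,0,0],0.085]
    - [[0,-0.045,0],[0,0,0],0.085]
    - [[0,-0.045,0],[0,0,0],0.085]
    - [[0,-0.045,0],[0,0,0],0.085]
    - [[0,-0.045,0],[0,0,0],0.085]

```text
time_s: 12.25
ee_pos: [0.4613, 0.1029, 0.2467]
orientation: [-0.0, 1.0, 0.031, -0.001]
ft_force: [-0.2, -0.5, -0.4]
finger_gap: 0.0849
```

step_arm:
  targets:
    - [[0,-0.045,0],[0,0,0],0.085]
    - [[0,-0.045,0],[0,0,0],0.085]
    - [[0,-0.045,0],[0,0,0],0.085]
    - [[0,-0.03,0],[0,0,0],0.085]
    - [[0,-0.015,0],[0,0,0],0.085]
    - [[0,0,0],[0,0,-0.06],0.085]
    - [[0,0,0],[0,0,-0.06],0.085]
    - [[0,0,0],[0,0,0],0.085]
    - [[0,0,0],[0,0,0],0.085]
    - [[0,0,0],[0,0,0],0.085]

```text
time_s: 13.25
ee_pos: [0.4511, 0.2799, 0.2466]
orientation: [0.0, 0.996, 0.09, -0.0]
ft_force: [0.0, -0.3, 0.4]
finger_gap: 0.0849
```

```bash
cat >> meas.py <<'E'
L4=np.array([[52,64],[-52,64],[-52,-64],[52,-64]])/1000
def fit4(A,L=L4):
    f=lambda p:((L@np.array([[np.cos(p[2]),np.sin(p[2])],[-np.sin(p[2]),np.cos(p[2])]])+p[:2])-A[:,:2]).ravel()
    r=least_squares(f,[A[:,0].mean(),A[:,1].mean(),0]);return r.x.round(4),(1000*r.fun).round(1)
E
python3 - <<'E'
from meas import *
print(fit4(atz("top",cr([(103,215),(153,543),(563,466),(512,138)],10,[203,180]),.004)))
B=atz("scene",cr([(555,208),(264,139),(110,348),(420,428)],10,[325,155]),.004);print(B.round(3));print(fit4(B))
print(atz("top",cr([(168,355),(445,303)],10,[203,180]),.045).round(4),atz("scene",cr([(392,110),(292,242)],10,[325,155]),.045).round(4))
E
```

```text
(array([0.4494, 0.2825, 0.1928]), array([ 0.2, -0.5,  0.4, -0.5,  0.1,  0. , -0.8,  1. ]))
[[0.485 0.362 0.004]
 [0.384 0.341 0.004]
 [0.411 0.212 0.004]
 [0.512 0.233 0.004]]
(array([0.448 , 0.2868, 0.2058]), array([ 0.5, -1.7,  0.1, -1.8, -0.4,  1.8, -0.3,  1.7]))
[[0.4407 0.3229 0.045 ]
 [0.4571 0.2403 0.045 ]] [[0.4418 0.326  0.045 ]
 [0.4565 0.244  0.045 ]]
```

step_arm:
  targets:
    - [[-0.0016,-0.0043,0],[0,0,-0.0125],0.085]
    - [[0,0,0.02],[0,0,0],0.085]
    - [[0,0,0.035],[0,0,0],0.085]
    - [[0,0,0.04],[0,0,0],0.085]
    - [[0,0,0.035],[0,0,0],0.085]
    - [[0,0,0.025],[0,0,0],0.085]
    - [[0,0,0.01],[0,0,0],0.085]
    - [[0,0,0],[0,0,0],0.085]
    - [[0,0,0],[0,0,0],0.085]
    - [[0,0,0],[0,0,0],0.085]

```text
time_s: 14.25
ee_pos: [0.4503, 0.2851, 0.0837]
orientation: [-0.001, 0.995, 0.097, 0.002]
ft_force: [-0.4, 0.3, 0.1]
finger_gap: 0.0852
```

```bash
python3 - <<'E'
from h import *
s=telemetry.read_state();print(s['ee_pos'],s['orientation'])
i=cams.capture("scene")[:,:,::-1];crop(i,305,100,425,210,6,"pics/i1.png")
E
```

```text
[0.45029993 0.28511522 0.0837163 ] [-6.14610912e-04  9.95251121e-01  9.73202015e-02  1.89920456e-03]
```

View pics/i1.png

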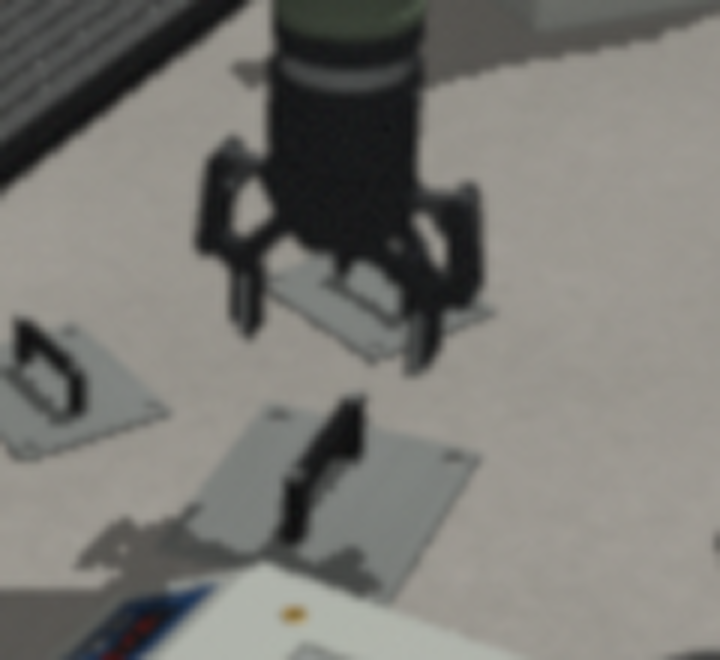

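step_arm:
  targets:
    - [[-0.001,0.001,0.02],[0,0,0],0.085]
    - [[0,0,0.02],[0,0,0],0.085]
    - [[0,0,0.015],[0,0,0],0.085]
    - [[0,0,0.008],[0,0,0],0.085]
    - [[0,0,0],[0,0,0],0.085]
    - [[0,0,0],[0,0,0],0.085]
    - [[0,0,0],[0,0,0],0.085]

```text
time_s: 15.0
ee_pos: [0.449, 0.2837, 0.0199]
orientation: [-0.0, 0.995, 0.097, 0.001]
ft_force: [0.2, -0.3, 0.9]
finger_gap: 0.0851
```

step_arm:
  targets:
    - [[0,0,0],[0,0,0],0.05]
    - [[0,0,0],[0,0,0],0.03]
    - [[0,0,0],[0,0,0],0.02]
    - [[0,0,0],[0,0,0],0.0]
    - [[0,0,0],[0,0,0],0.0]
    - [[0,0,0],[0,0,0],0.0]
    - [[0,0,0],[0,0,0],0.0]
    - [[0,0,0],[0,0,0],0.0]
    - [[0,0,0],[0,0,0],0.0]
    - [[0,0,0],[0,0,0],0.0]

```text
time_s: 16.0
ee_pos: [0.4482, 0.2833, 0.0189]
orientation: [-0.0, 0.995, 0.097, 0.0]
ft_force: [-0.3, 0.9, 2.7]
finger_gap: 0.0111
```

step_arm:
  targets:
    - [[0,0,-0.005],[0,0,0],0.0]
    - [[0,0,-0.01],[0,0,0],0.0]
    - [[0,0,-0.02],[0,0,0],0.0]
    - [[0,0,-0.03],[0,0,0],0.0]
    - [[0,0,-0.04],[0,0,0],0.0]
    - [[0,0,-0.035],[0,0,0],0.0]
    - [[0,0,-0.03],[0,0,0],0.0]
    - [[0,0,-0.015],[0,0,0],0.0]
    - [[0,0,0],[0,0,0],0.0]
    - [[0,0,0],[0,0,0],0.0]

```text
time_s: 17.0
ee_pos: [0.4469, 0.2828, 0.2028]
orientation: [0.0, 0.995, 0.097, -0.001]
ft_force: [-0.9, -1.1, -5.3]
finger_gap: 0.0107
```

```bash
python3 - <<'E'
from h import *
s=telemetry.read_state();print(s['ee_pos'],s['orientation'],s['ft_force'],s['torque'],s['finger_gap'])
for n,b,k in(("scene",(295,70,425,180),5.5),("top",(180,170,290,260),7)):
    i=cams.capture(n)[:,:,::-1];cv2.imwrite(f"pics/j_{n}.png",i);crop(i,*b,k,f"pics/j1{n}.png")
E
```

```text
[0.44691151 0.28279509 0.20284876] [ 2.85546401e-04  9.95252449e-01  9.73226080e-02 -8.89847343e-04] [-0.86032021 -1.06506181 -5.31339552] [-0.04851448  0.01324034  0.0005665 ] 0.010650523167313318
```

View pics/j1scene.png

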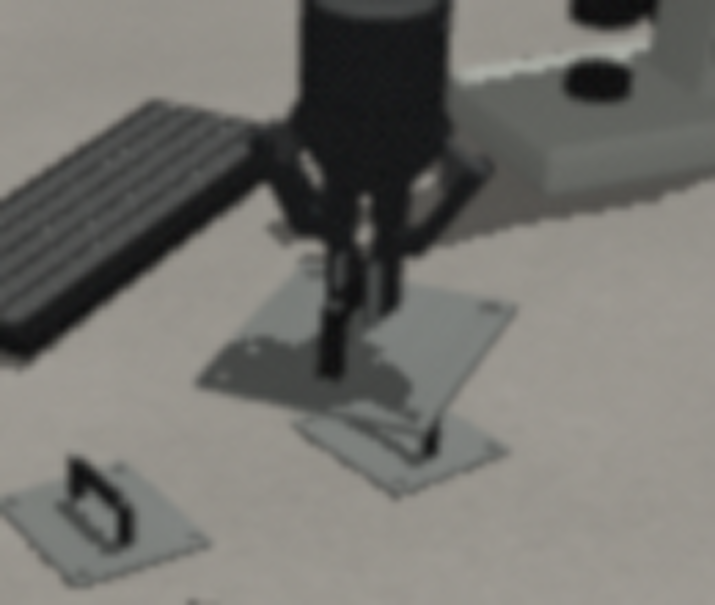

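View pics/j1top.png

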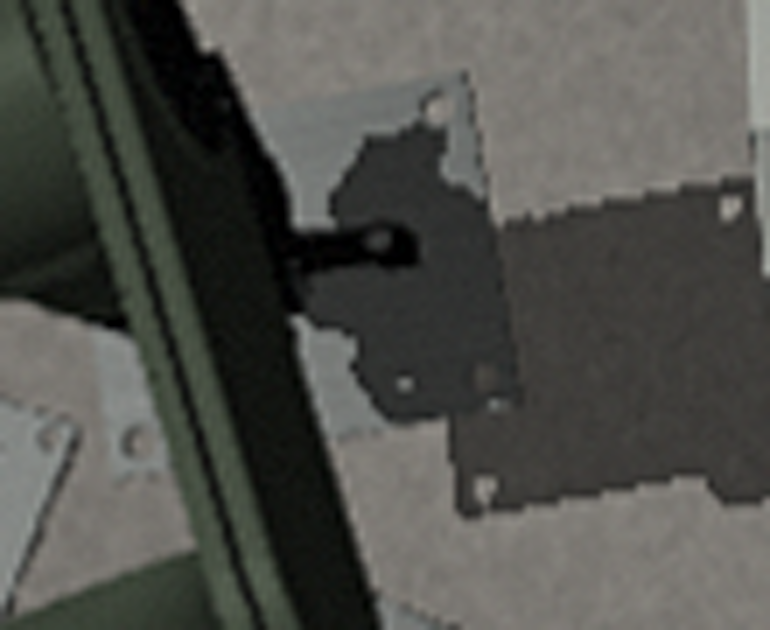

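step_arm:
  targets:
    - [[0.005,0.012,0],[0,0,0],0.0]
    - [[0.01,0.026,0],[0,0,0],0.0]
    - [[0.014,0.035,0],[0,0,0],0.0]
    - [[0.014,0.035,0],[0,0,0],0.0]
    - [[0.014,0.035,0],[0,0,0],0.0]
    - [[0.014,0.035,0],[0,0,0],0.0]
    - [[0.014,0.035,0],[0,0,0],0.0]
    - [[0.012,0.033,0],[0,0,0],0.0]
    - [[0.008,0.02,0],[0,0,0],0.0]
    - [[0.003,0.008,0],[0,0,0],0.0]

```text
time_s: 18.1
ee_pos: [0.6075, 0.0328, 0.2026]
orientation: [0.0, 0.995, 0.096, -0.001]
ft_force: [-0.3, 0.9, -5.8]
finger_gap: 0.0106
```

step_arm:
  targets:
    - [[0,0,0],[0,0,0.033],0.0]
    - [[0,0,0],[0,0,0.033],0.0]
    - [[0,0,0],[0,0,0.033],0.0]
    - [[0,0,0],[0,0,0.033],0.0]
    - [[0,0,0],[0,0,0],0.0]
    - [[0,0,0],[0,0,0],0.0]
    - [[0,0,0],[0,0,0],0.0]
    - [[0,0,0],[0,0,0],0.0]
    - [[0,0,0],[0,0,0],0.0]

```text
time_s: 19.0
ee_pos: [0.6069, 0.0354, 0.2037]
orientation: [-0.0, 1.0, 0.032, -0.0]
ft_force: [-0.7, -0.3, -5.5]
finger_gap: 0.011
```

```bash
python3 - <<'E'
from h import *
s=telemetry.read_state();print(s['ee_pos'],s['orientation'],s['ft_force'],s['torque'],s['finger_gap'])
for n,b,k in(("scene",(295,120,425,270),5),("top",(250,100,380,220),6)):
    i=cams.capture(n)[:,:,::-1];cv2.imwrite(f"pics/k_{n}.png",i);crop(i,*b,k,f"pics/k1{n}.png")
E
```

```text
[0.60686113 0.0353716  0.20368435] [-2.55485608e-05  9.99501309e-01  3.15773883e-02 -3.37125047e-05] [-0.6594512  -0.32611482 -5.46584195] [-0.02487975  0.00204097 -0.03104315] 0.01099303733482978
```

View pics/k1scene.png

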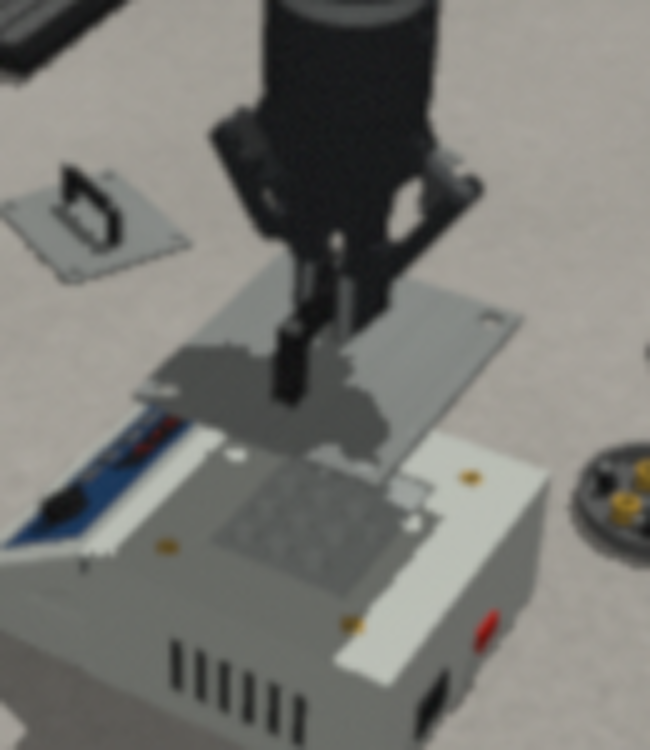

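View pics/k1top.png

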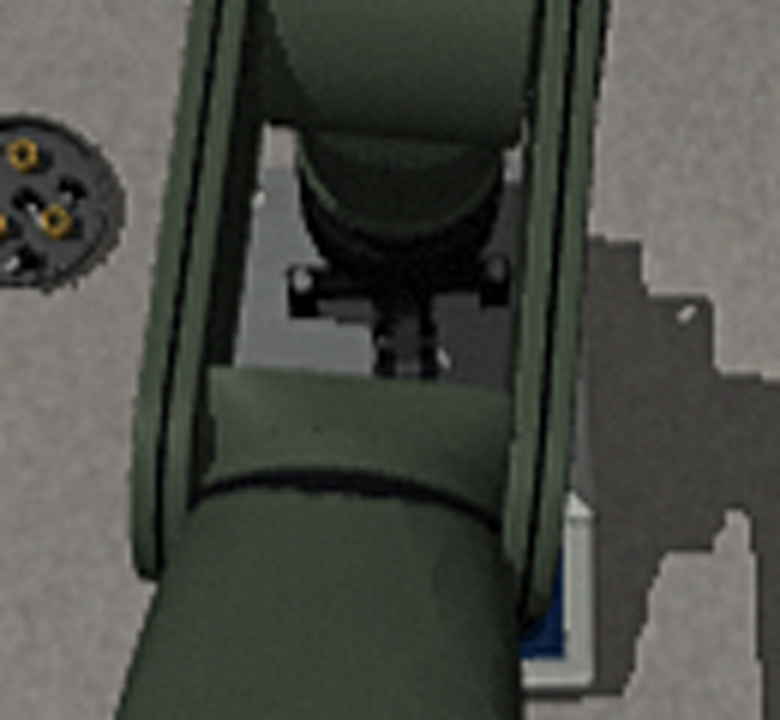

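step_arm:
  targets:
    - [[0,0,0.008],[0,0,0],0.0]
    - [[0,0,0.012],[0,0,0],0.0]
    - [[0,0,0.014],[0,0,0],0.0]
    - [[0,0,0.014],[0,0,0],0.0]
    - [[0,0,0.01],[0,0,0],0.0]
    - [[0,0,0.006],[0,0,0],0.0]
    - [[0,0,0.002],[0,0,0],0.0]
    - [[0,0,0],[0,0,0],0.0]
    - [[0,0,0],[0,0,0],0.0]
    - [[0,0,0],[0,0,0],0.0]

```text
time_s: 20.1
ee_pos: [0.6076, 0.0352, 0.1387]
orientation: [0.0, 1.0, 0.031, 0.001]
ft_force: [1.3, 0.7, -4.6]
finger_gap: 0.011
```

```bash
python3 - <<'E'
from h import *
s=telemetry.read_state();print(s['ee_pos'],s['orientation'],s['ft_force'],s['torque'],s['finger_gap'])
ims=[cams.capture("scene")[:,:,::-1].astype(float) for _ in range(4)]
i=np.mean(ims,0).clip(0,255).astype(np.uint8);cv2.imwrite("pics/l_s.png",i);crop(i,300,160,420,250,6.6,"pics/l1.png")
t=cams.capture("top")[:,:,::-1];cv2.imwrite("pics/l_t.png",t);crop(t,250,110,370,220,6,"pics/l2.png")
E
```

```text
[0.60760522 0.03524909 0.13865661] [1.11618137e-04 9.99504494e-01 3.14629467e-02 9.14987786e-04] [ 1.27910627  0.70899252 -4.57482039] [-0.01328978  0.00787724 -0.01428579] 0.010995380093402467
```

View pics/l1.png

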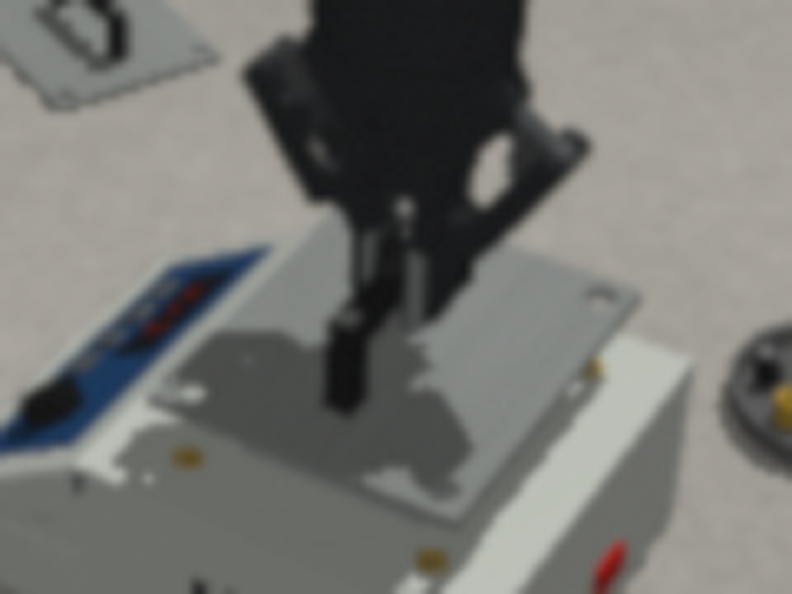

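View pics/l2.png

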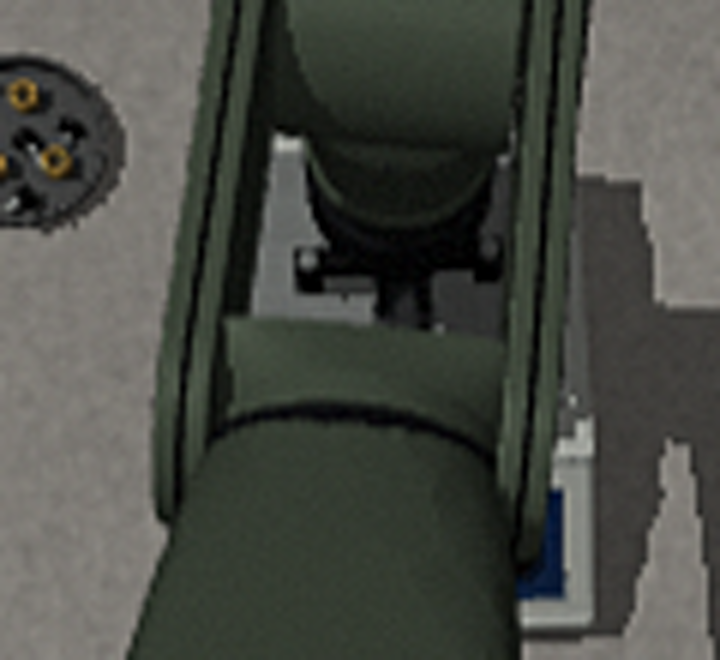

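```bash
cat >> meas.py <<'E'
def overlay(src,c,yaw,z,b,k,out,holes=True):
    i=cv2.imread(src);x0,y0,x1,y1=b;im=cv2.resize(i[y0:y1,x0:x1],None,fx=k,fy=k,interpolation=cv2.INTER_CUBIC)
    im=cv2.convertScaleAbs(im,alpha=1.6)
    Rz=np.array([[np.cos(yaw),-np.sin(yaw)],[np.sin(yaw),np.cos(yaw)]])
    def P(xy,z): 
        w=np.c_[np.array(xy)@Rz.T+c,np.full(len(xy),z)];return ((proj("scene",w)-[x0,y0]+.5)*k).round().astype(int)
    C=[(.064,.076),(-.064,.076),(-.064,-.076),(.064,-.076)]
    cv2.polylines(im,[P(C,z+.005)],True,(0,255,255),1);cv2.polylines(im,[P(C,z)],True,(0,255,0),1)
    a=np.linspace(0,2*np.pi,30)
    for h in L4: cv2.polylines(im,[P(np.c_[h[0]+.006*np.cos(a),h[1]+.006*np.sin(a)],z+.005)],True,(255,0,255),1)
    cv2.imwrite(out,im)
E
python3 - <<'E'
from meas import *
overlay("pics/l_s.png",[.6063,.0357],.0632,.1198,(315,185,405,245),8.8,"pics/m1.png")
E
```

```text
(no output)
```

View pics/m1.png

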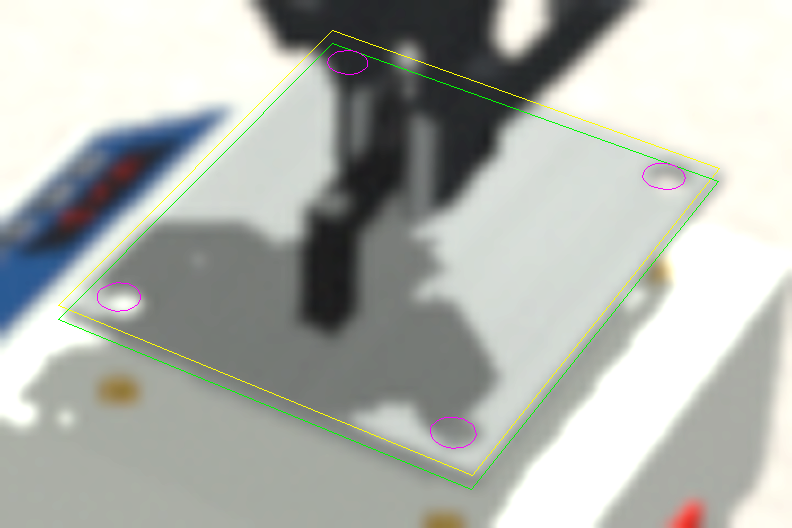

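```bash
sed -i 's/alpha=1.6/alpha=1.15/' meas.py; python3 - <<'E'
from meas import *
o=[]
for j,b in enumerate([(318,208,346,229),(384,196,412,217),(356,226,384,247),(334,186,362,207)]):
    overlay("pics/l_s.png",[.6063,.0357],.0632,.1198,b,14,f"pics/n{j}.png");o.append(cv2.imread(f"pics/n{j}.png"))
cv2.imwrite("pics/n.png",np.vstack([np.hstack(o[:2]),np.hstack(o[2:])]))
E
```

```text
(no output)
```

View pics/n.png

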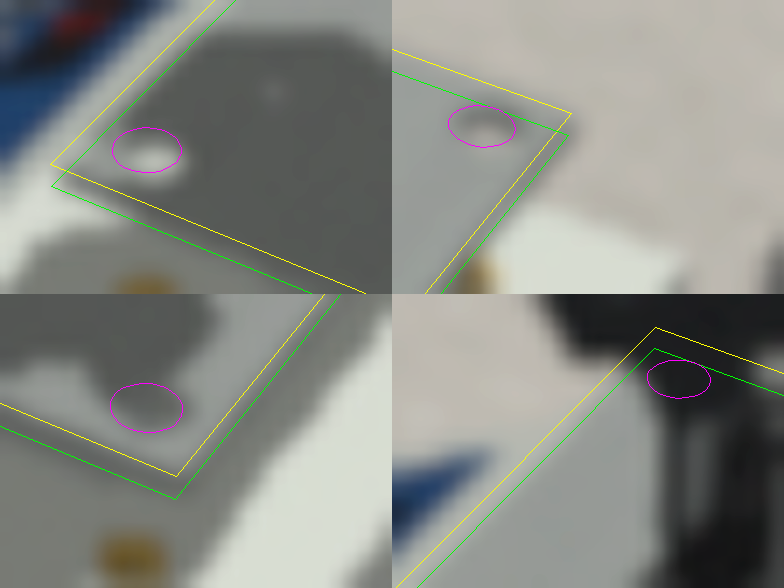

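```bash
python3 - <<'E'
from meas import *
from scipy.ndimage import map_coordinates
g=cv2.imread("pics/l_s.png").astype(float).mean(2)
c0=np.array([.6063,.0357]);yaw=.0632;z=.1198
Rz=np.array([[np.cos(yaw),-np.sin(yaw)],[np.sin(yaw),np.cos(yaw)]])
def prof(A,B,zz,nrm,lab):
    t=np.linspace(0,1,40)[:,None];xy=np.array(A)*(1-t)+np.array(B)*t
    offs=np.arange(-8,8.1,.5)/1000
    M=[]
    for o in offs:
        w=np.c_[(xy+o*np.array(nrm))@Rz.T+c0,np.full(len(xy),zz)];p=proj("scene",w)
        M.append(map_coordinates(g,[p[:,1],p[:,0]],order=1).mean())
    print(lab);print(" ".join(f"{o*1000:.0f}:{m:.0f}" for o,m in zip(offs[::2],M[::2])))
# left(-x) edge, top face, visible parts (y from -.05 to .03)
prof((-.064,-.055),(-.064,.03),z+.005,(-1,0),"-x edge (top)")
prof((.064,.0),(.064,.05),z+.005,(1,0),"+x edge y0..50 (top)")
prof((.064,-.065),(.064,-.02),z+.005,(1,0),"+x edge y-65..-20 (top)")
prof((-.03,-.076),(.03,-.076),z+.005,(0,-1),"-y edge (top)")
prof((.03,.076),(.055,.076),z+.005,(0,1),"+y edge (top)")
E
```

```text
-x edge (top)
-8:115 -7:116 -6:119 -5:123 -4:128 -3:135 -2:141 -1:146 0:148 1:148 2:145 3:139 4:129 5:118 6:105 7:92 8:81
+x edge y0..50 (top)
-8:133 -7:133 -6:134 -5:134 -4:134 -3:134 -2:132 -1:129 0:125 1:121 2:119 3:121 4:125 5:131 6:135 7:139 8:142
+x edge y-65..-20 (top)
-8:123 -7:125 -6:127 -5:129 -4:130 -3:130 -2:129 -1:126 0:120 1:113 2:106 3:101 4:100 5:100 6:102 7:103 8:105
-y edge (top)
-8:76 -7:77 -6:77 -5:78 -4:78 -3:78 -2:78 -1:78 0:79 1:80 2:81 3:83 4:86 5:89 6:92 7:95 8:98
+y edge (top)
-8:127 -7:128 -6:129 -5:131 -4:133 -3:135 -2:138 -1:141 0:144 1:147 2:150 3:152 4:154 5:156 6:157 7:158 8:159
```

step_arm:
  targets:
    - [[-0.0008,0.0002,0.0015],[0,0,0],0.0]
    - [[-0.0009,0.0002,0.0015],[0,0,0],0.0]
    - [[0,0,0],[0,0,0],0.0]
    - [[0,0,0],[0,0,0],0.0]
    - [[0,0,0],[0,0,0],0.0]
    - [[0,0,0],[0,0,0],0.0]
    - [[0,0,0],[0,0,0],0.0]
    - [[0,0,0],[0,0,0],0.0]

```text
time_s: 21.15
ee_pos: [0.6053, 0.0348, 0.1347]
orientation: [0.0, 1.0, 0.031, 0.0]
ft_force: [-0.6, -0.8, -5.4]
finger_gap: 0.0107
```

```bash
python3 - <<'E'
from meas import *
from scipy.ndimage import map_coordinates
s=telemetry.read_state();print(s['ee_pos'],s['orientation'],s['ft_force'],s['joint_vel'].round(4),s['finger_gap'])
i=np.mean([cams.capture("scene")[:,:,::-1].astype(float) for _ in range(3)],0).clip(0,255).astype(np.uint8);cv2.imwrite("pics/o_s.png",i)
g=i.astype(float).mean(2);c0=np.array([.6063,.0357]);yaw=.0632;z=s['ee_pos'][2]-.0189;print("z",z)
Rz=np.array([[np.cos(yaw),-np.sin(yaw)],[np.sin(yaw),np.cos(yaw)]])
for A,B,n,l in [((-.064,-.055),(-.064,-.02),(-1,0),"-x a"),((-.064,-.02),(-.064,.03),(-1,0),"-x b"),((.064,-.065),(.064,-.02),(1,0),"+x a"),((.064,0),(.064,.05),(1,0),"+x b"),((.03,.076),(.055,.076),(0,1),"+y")]:
    t=np.linspace(0,1,40)[:,None];xy=np.array(A)*(1-t)+np.array(B)*t;M=[]
    for o in range(-8,9):
        p=proj("scene",np.c_[(xy+o/1000*np.array(n))@Rz.T+c0,np.full(len(xy),z+.005)]);M.append(map_coordinates(g,[p[:,1],p[:,0]],order=1).mean())
    print(l," ".join(f"{o}:{m:.0f}" for o,m in zip(range(-8,9),M)))
overlay("pics/o_s.png",c0,yaw,z,(315,185,405,245),8.8,"pics/o1.png")
crop(i,180,200,300,320,4,"pics/o2.png")
E
```

```text
[0.60528785 0.03478108 0.13473139] [1.57080201e-05 9.99504497e-01 3.14763057e-02 4.21203704e-05] [-0.61131365 -0.79638823 -5.39610807] [ 0.0006 -0.0003  0.0023 -0.0007 -0.0011  0.0002] 0.010662845653410484
z 0.11583138641119403
-x a -8:87 -7:88 -6:90 -5:92 -4:95 -3:99 -2:106 -1:115 0:125 1:134 2:141 3:145 4:146 5:143 6:136 7:126 8:113
-x b -8:132 -7:132 -6:132 -5:133 -4:134 -3:136 -2:139 -1:143 0:147 1:150 2:151 3:151 4:148 5:142 6:133 7:122 8:109
+x a -8:128 -7:129 -6:130 -5:130 -4:128 -3:124 -2:118 -1:111 0:105 1:101 2:100 3:101 4:103 5:106 6:112 7:122 8:135
+x b -8:134 -7:134 -6:134 -5:133 -4:131 -3:127 -2:123 -1:118 0:115 1:114 2:117 3:121 4:125 5:130 6:137 7:145 8:154
+y -8:125 -7:126 -6:128 -5:130 -4:133 -3:135 -2:138 -1:142 0:145 1:148 2:150 3:152 4:154 5:155 6:156 7:156 8:157
```

View pics/o1.png

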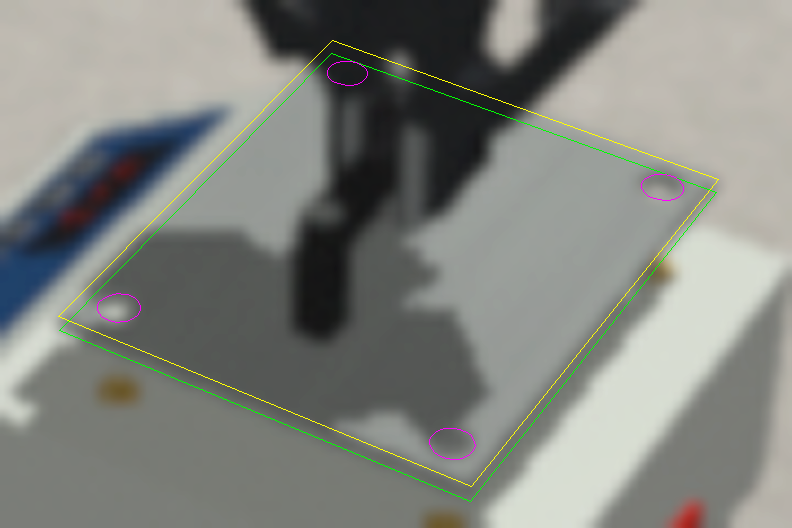

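View pics/o2.png

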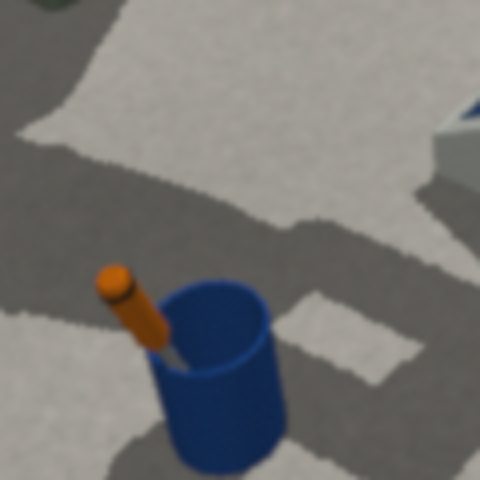

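```bash
python3 - <<'E'
from plant import workorder, telemetry
print(workorder.hand_in()); s=telemetry.read_state();print(s['time_s'],s['ee_pos'],s['finger_gap'])
E
```

```text
the job is handed in; nothing more can be done
None
the job is handed in; nothing more can be done
```

I pulled the probe out of the block and lowered it into the blue cup before letting go. I then picked up the large guard plate and handed the job in at about 21 s, with the plate still gripped and hovering over the deck.

**Plate position:** At the last check the underside was about 26 mm above the deck, worked out from the tool height. In the scene camera the plate matched the heater's threaded-hole pattern to about 1 mm along x. Along y it agreed to about 1 mm, but that edge was less distinct in the picture.

**Holding still:** The joints were almost still (0.002 rad/s at most). The finger opening was 10.7 mm, and the plate looked level in the picture.

**Probe and cup:** The probe stood let go in the upright cup, leaning on its rim.

**Checks that were limited or disagreed:**
- The arm hid the plate from the top camera, so the final alignment rests on the scene camera and the arm's own position reading.
- The two cameras differed by about 2 mm in y throughout, which is within their stated calibration.
- The wrist read about 5 N under the plate, where roughly 3.3 N was expected. I did not find out why.
- I did not take a separate last picture of the bottle, dish and rack; the plate was carried well above their height and I saw no contact.

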